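# Open the hood of a tube photometer

### The job

The measurement is finished: open the tube photometer for the next sample. Press the blue release tab down so that the black hood springs up a little, then push the hood up and over until it is fully open and stays there by itself. Nothing is to be picked up: do not shove, tip or lift the instrument, do not touch the sample tube under the hood, and leave everything else on the bench where it stands.

Things in the scene. Friction and masses are not known exactly. Their poses are not given: they have to be found in the camera images.
- photometer: white bench photometer, loose on rubber feet, 2.4 kg. Origin on the bench, on its middle line; x to its back, y to its left, z up; 165 mm wide. From front to back: sloped console with display and keys (x = -135 to -62 mm, rising from 26 to 60), low step with the blue tab (x = -62 to -14, top 61 mm), sample chamber (x = -14 to +106, top 80 mm) under the black hood.
- release_tab (a joint): blue release tab in front of the hood: a spring rocker, in rad. 0 = at rest, 0.24 = fully down (10 mm at the pad). It lets the hood go between 0.12 and 0.19 (5 to 8 mm), so press it fully down; fully down takes 4 to 5 N; it springs back when released.
- tab_pad (a point): middle of the upper face of the blue tab's pad, 30 mm deep (x) by 36 mm wide (y), 46 mm in front of the photometer's origin. At rest it is level, 78 mm above the bench and 17 mm above the step round it. Press straight down here or a few mm nearer the keypad; the hood's lip begins 25 mm behind this point.
- hood (a joint): black hood hinged along its back edge, in rad: 0 = shut and latched, 1.8 = its stop, fully open, leaning back. When the tab is pressed a spring plunger lifts it, damped, in about 0.5 s to about 0.4. Let go below about 1.1 it sinks back to 0.4; beyond about 1.35 it tips slowly over to the stop and stays. Turning it takes under 0.1 N m. A wall cabinet hangs above the back.
- hood_lip (a point): middle of the lower front edge of the hood's finger lip (60 mm wide, 5 mm thick, 123 mm from the hinge line); moves with the hood: 82 mm above the bench when shut, about 130 sprung up. The hood is a hollow box open below, 112 deep, 116 wide, 40 mm high, 0.12 kg. Pushing this edge from the front toward the back, fingertips 15 to 20 mm below it, swings the hood open.
- hood_hinge (a point): middle of the hood's hinge line, on the case, 82 mm above the bench, 102 mm behind the photometer's origin; the line runs along the photometer's y
- sample_tube: the capped test tube, 19 mm across and 84 mm tall, that stands in the well under the hood 45 mm behind the photometer's origin; only its white cap shows, its top 106 mm above the bench. Not to be touched. Origin at its lowest point, 22 mm above the bench.
- rack: stainless wire rack, 122 by 212 by 64 mm, on the right, with three capped test tubes, 91 mm high in all; a bystander, origin under its centre
- beaker: small glass beaker, 46 mm across, 58 mm tall; a bystander, origin under its centre
- reagent_bottle: screw-cap bottle, 60 mm across, 94 mm tall; a bystander, origin under its centre
- dropper_bottle: small white-capped bottle, 34 mm across, 62 mm tall, standing beside the photometer on its left; a bystander, origin under its centre
- timer: lab timer lying flat, 62 by 66 by 20 mm; a bystander, origin under its centre

How it is judged:
By the outcome, as a careful person would: the job done as asked, in the order asked, and still so for the second after the job is handed in, with the robot touching nothing.
It also fails if it takes over 42 s, if anything falls off the work surface, if the arm or the gripper's body presses on something with over 40 N, if the wrist force passes 120 N, or if a joint passes its speed limit or range.

### The arm

A 7-joint arm with a two-finger parallel gripper is mounted at the origin on a cart in front of the work surface, level with it; the furniture and walls round the work are solid. World frame = base frame: x ahead of the robot, y to its left, z up, the work surface at z = 0. Lengths are in m, angles in rad, forces in N, time in s.
With the tool pointing down it reaches from about 0.425 to 0.925 m from the base axis. Payload 6.8 kg.
Tool frame: the origin (TCP) lies midway between the tips of the shut fingers; the grasp point (between the pads) lies 19 mm behind it; z points along the fingers, x is the direction in which the jaws open and shut, and the axes are right-handed (so a half turn about z gives the same grasp; the last joint's range is limited). The gripper opens to 85 mm and grips with 20 to 120 N. Pads are 22 mm wide; open, the fingers measure 114 mm over their backs; the gripper's body (76 mm by 85 mm) begins 54 mm behind the grasp point. The pads swing forward as they close: fully open they stand 13 mm farther back than shut.
Start: joints at [1.182, 0.477, 0.022, 1.555, -0.011, 1.109, -0.083], TCP at [0.187, -0.649, 0.202] pointing down, gripper open.
Joint ranges: [-2.96, 2.96], [-0.34, 2.1], [-1.41, 1.46], [0.24, 2.44], [-1.37, 4.51], [0.17, 1.92], [-2.96, 2.96]. Speed limits (rad/s): [2.39, 2.39, 3.14, 3.14, 3.14, 3.14, 3.14].

### API

Orientations are given as a unit quaternion [w, x, y, z].
In Python, from station import bot, imaging, nets gives the robot as it stands. The module is installed in compiled form; this text tells all that it offers.
- The arm moves only by the tool apply_moves, never from a script. Its argument "moves" is text: rows parted by semicolons, each of 7 numbers parted by spaces: the gripper command: -1 is fully open, 1 is shut, values between are in proportion, then the shift along the tool's x, y, z normalised to -1 to 1, where 1 is 120 mm, then the turn, a rotation vector about the tool's x, y, z normalised to -1 to 1, where 1 is 4 degrees. In form: hand dx dy dz rx ry rz; .... A call has 1 to 12 rows; each row shifts and turns the commanded pose from where the row before left it, along the tool's axes as they then stand; what a row does not reach is not made up. A row lasts 1/12 s, in which the tool goes at most 41.7 mm and 7.16 degrees, less where a joint would pass 70% of its speed; a pose out of reach is approached as far as the arm can. A call with a number of a shift or a turn outside -1 to 1 is refused whole. A call with a gripper value outside its range is refused whole. The fingers move at their own pace and stop on an object; "force" is the grip in N (left out, the last holds). Time passes only in rows, so rows that do not move let the fingers close. It gives the time, the measured TCP pose, the force and the opening at its end, in the units of the state.
- bot.get_obs(): the state, without advancing time (a new reading comes with each control period).
- imaging.read_camera(name): name is "side" or "top"; returns a dict with "image" (400x640x3 uint8, red, green, blue), "fx", "fy", "cx", "cy" (pixels), "dist_coeffs" ([k1, k2, p1, p2, k3] as OpenCV has them; the pictures are not rectified), "view" (4x4, takes a point from world to camera coordinates). Camera axes: x right, y down, z forward; pixel columns grow to the right and rows downward; lengths in m; the calibration is good to about 2 mm. A picture is of the moment at which its call begins. There is no depth.
- bot.hand_in(): hands the job in, once; it reports no verdict.
Trained networks look in a picture, given as the dict that the camera call returned (one of the last four; its "shot" number tells which), for a name from the list of things; names that differ only in an ending like _2 or _b are one class to them, and where a whole thing is asked for, a point or a joint stands for the part that bears it (a point fixed in the world has none). Each returns a list of dicts, best first, with "score" (0 to 1); they miss things now and then, are a little off and sometimes report something else, mostly with a low value. They report only what shows in the picture. A call takes as long as a camera call.
- nets.spot_in(picture, name): "rect" ([left, top, right, bottom] in pixels, round what is visible of it).
- nets.outline_of(picture, name): "region" (400x640 bool, what is visible of it) and "rect" ([left, top, right, bottom] in pixels, round what is visible of it).
- nets.spot_point(picture, name): "location" ([column, row] in pixels: a listed point, or the origin of a listed thing).
The state is a dict: "t": time; "q": joint angles; "joint_vel": joint speeds; "joint_torque": joint torques, N m; "eef_pos": TCP position; "tool_rot": TCP orientation; "contact_force": force on the tool from outside, world axes, zero at the start; "torque": the same for the moment, N m; "gripper_width": opening from 0.0 (shut) to 1.0 (fully open).
Only numpy, scipy, OpenCV 4.12 (cv2) and the standard library are available. Lean on these libraries where they do the work, as an engineer would, in place of code of your own. Each camera call takes 0.05 s, during which the arm holds its last target.

## Working session

There is one attempt and no reset: what is moved stays moved. The work goes in short steps, Python scripts to look and compute and a tool call to move; the robot and the scene stay as the last step left them, time stands still between calls to the robot, and variables do not carry over. Pictures are saved under pics/ and viewed, and the job is handed in when it is done.

Besides the shell and the picture viewer there is one more tool, called after "Call:" as name(argument=value, ...) on one line, values as JSON. apply_moves: Moves the arm, as the interface text tells. Scaled input: -1 to 1 covers 120 mm each way for a shift and 4 degrees each way for a turn. Its arguments: {"type":"object","properties":{"moves":{"type":"string"},"force":{"type":"number"}},"required":["moves"]}

```bash
mkdir -p pics; cat > h.py <<'E'
import numpy as np, cv2
from station import bot, imaging, nets
def shots(tag):
    r={}
    for n in ("side","top"):
        p=imaging.read_camera(n); r[n]=p
        cv2.imwrite(f"pics/{tag}_{n}.png",p["image"][:,:,::-1])
    return r
def ray(p,uv):
    K=np.array([[p["fx"],0,p["cx"]],[0,p["fy"],p["cy"]],[0,0,1]])
    n=cv2.undistortPoints(np.array([[uv]],float),K,np.array(p["dist_coeffs"],float))[0,0]
    V=np.array(p["view"]);R=V[:3,:3];c=-R.T@V[:3,3]
    d=R.T@np.array([n[0],n[1],1]);return c,d/np.linalg.norm(d)
def tri(a,ua,b,ub):
    c1,d1=ray(a,ua);c2,d2=ray(b,ub)
    t=np.linalg.lstsq(np.c_[d1,-d2],c2-c1,rcond=None)[0]
    x=c1+t[0]*d1;y=c2+t[1]*d2
    return (x+y)/2,np.linalg.norm(x-y)
def onz(p,uv,z):
    c,d=ray(p,uv);return c+d*(z-c[2])/d[2]
def proj(p,X):
    K=np.array([[p["fx"],0,p["cx"]],[0,p["fy"],p["cy"]],[0,0,1]]);V=np.array(p["view"])
    return cv2.projectPoints(np.array(X,float).reshape(-1,1,3),cv2.Rodrigues(V[:3,:3])[0],V[:3,3],K,np.array(p["dist_coeffs"],float))[0][:,0]
E
python3 - <<'E'
from h import *
np.set_printoptions(precision=4,suppress=True)
r=shots("a")
o=bot.get_obs();print(o)
for n,p in r.items():
    V=np.array(p["view"]);print(n,-V[:3,:3].T@V[:3,3],V[2,:3])
for nm in ["photometer","tab_pad","hood_lip","hood_hinge","sample_tube","rack","beaker","reagent_bottle","dropper_bottle","timer"]:
    L={}
    for n,p in r.items():
        q=nets.spot_point(p,nm); L[n]=q
        print(nm,n,[(np.round(x["location"],1),round(x["score"],2)) for x in q[:2]])
    if L["side"] and L["top"]: print("   ",tri(r["side"],L["side"][0]["location"],r["top"],L["top"][0]["location"]))
E
```

```text
{'t': 0.1, 'q': array([ 1.1819,  0.4777,  0.0224,  1.5563, -0.0115,  1.1093, -0.0831]), 'joint_vel': array([-0.0013, -0.0026,  0.0012, -0.0031, -0.0007, -0.0007, -0.0009]), 'joint_torque': array([  0.0055, -59.7756,   1.6141, -28.1952,   0.0128,   0.0051,
        -0.    ]), 'eef_pos': array([ 0.1869, -0.648 ,  0.2011]), 'tool_rot': array([-0.0004,  0.7991, -0.6012, -0.0007]), 'contact_force': array([ 0.9699, -0.249 ,  0.0672]), 'torque': array([-0.0165, -0.0179,  0.0007]), 'gripper_width': 1.0012558713629736}
side [0.1029 0.9853 0.5849] [ 0.3128 -0.8536 -0.4166]
top [0.3677 0.0019 1.7707] [ 0.0657 -0.0006 -0.9978]
photometer side [(array([303.2, 234.2]), 0.75)]
photometer top [(array([296.7, 203.1]), 0.74)]
    (array([0.4931, 0.0655, 0.0112]), np.float64(0.010160185940162129))
tab_pad side [(array([319.7, 219.2]), 0.52)]
tab_pad top [(array([293.4, 211. ]), 0.42)]
    (array([0.4513, 0.0706, 0.0693]), np.float64(0.011487192201767134))
hood_lip side [(array([309.3, 214.8]), 0.8)]
hood_lip top [(array([292.5, 203.5]), 0.68)]
    (array([0.4782, 0.0743, 0.0805]), np.float64(0.007819177
[... 439 characters left out ...]
206.5, 215.4]), 0.51)]
    (array([ 0.4379,  0.3891, -0.0003]), np.float64(0.0005907483655618029))
reagent_bottle side [(array([281.3, 266. ]), 0.38)]
reagent_bottle top [(array([210.2, 164.9]), 0.7)]
    (array([0.5298, 0.3331, 0.0855]), np.float64(0.1679381522267801))
dropper_bottle side [(array([282.9, 264.9]), 0.74)]
dropper_bottle top [(array([254.4, 200. ]), 0.56), (array([293.4, 203.1]), 0.25)]
    (array([0.4955, 0.2158, 0.004 ]), np.float64(0.0032113450675766387))
timer side [(array([356.2, 302.9]), 0.72), (array([318.9, 216.4]), 0.22)]
timer top [(array([232.5, 260. ]), 0.53), (array([293.3, 202.1]), 0.27)]
    (array([ 0.2805,  0.2907, -0.0029]), np.float64(0.0012155209784784203))
```

View pics/a_side.png

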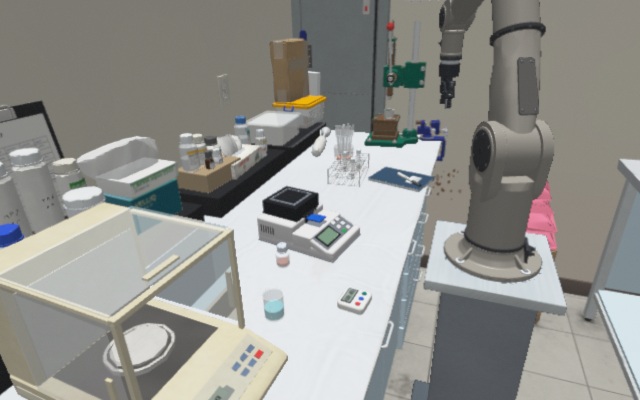

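View pics/a_top.png

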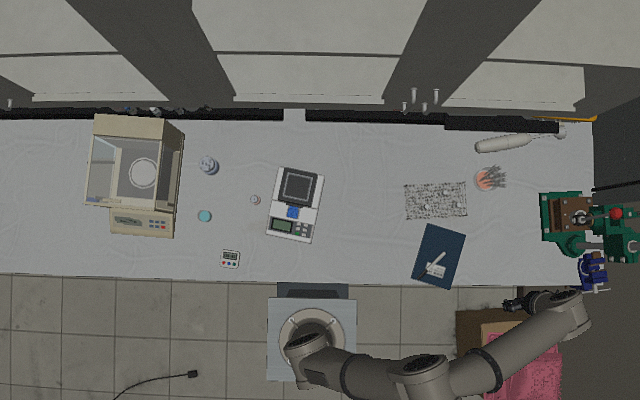

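```bash
python3 - <<'E'
import cv2
a=cv2.imread("pics/a_top.png")[140:270,240:360];b=cv2.imread("pics/a_side.png")[150:280,220:380]
cv2.imwrite("pics/a_topc.png",cv2.resize(a,None,fx=4.5,fy=4.5,interpolation=cv2.INTER_CUBIC))
cv2.imwrite("pics/a_sidec.png",cv2.resize(b,None,fx=4.5,fy=4.5,interpolation=cv2.INTER_CUBIC))
E
```

```text
(no output)
```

View pics/a_topc.png

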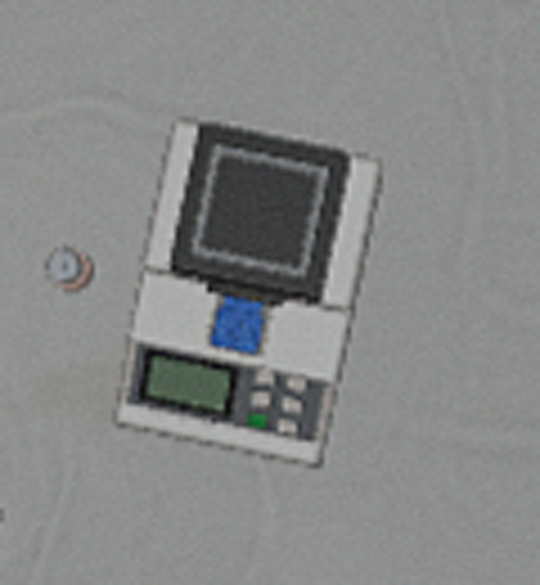

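View pics/a_sidec.png

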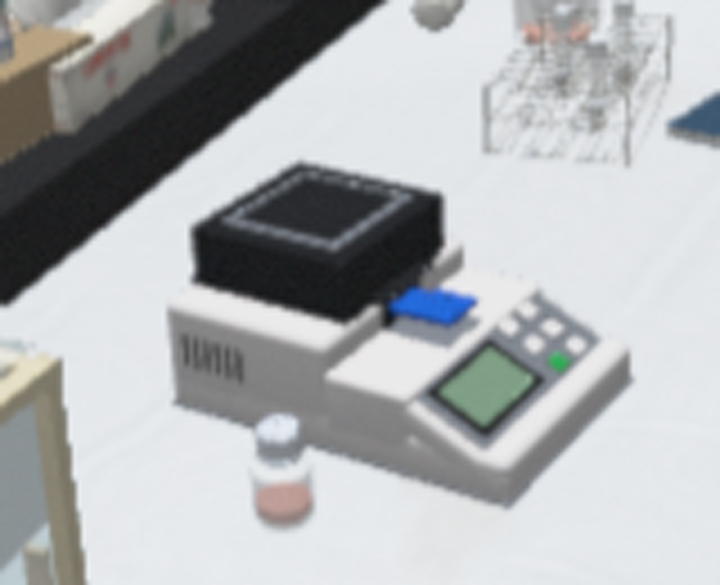

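```bash
cat > fit.py <<'E'
from h import *
from scipy.optimize import least_squares
np.set_printoptions(precision=4,suppress=True)
T=[([-31,18,78],(222,297)),([-31,-18,78],(268,302)),([-61,-18,78],(257,353)),([-61,18,78],(210,346)),
([106,82.5,80],(175,120)),([106,-82.5,80],(382,160)),([-135,82.5,26],(118,423)),([-135,-82.5,26],(322,463)),
([102,58,122],(200,125)),([102,-58,122],(350,155)),([-10,-58,122],(322,303)),([-10,58,122],(172,270))]
S=[([-31,18,78],(390,305)),([-31,-18,78],(415,287)),([-61,-18,78],(477,298)),([-61,18,78],(458,325)),
([-135,82.5,0],(505,505)),([106,82.5,0],(177,403)),([-10,58,122],(340,250)),([102,58,122],(193,232)),([102,-58,122],(302,163)),([-10,-58,122],(442,195))]
r=shots("b")
def M(v,P):
    c,s=np.cos(v[2]),np.sin(v[2]);P=np.array(P)/1000.
    return np.c_[v[0]+c*P[:,0]-s*P[:,1],v[1]+s*P[:,0]+c*P[:,1],P[:,2]]
def res(v,w=(1,1)):
    a=proj(r["top"],M(v,[t[0] for t in T]))-np.array([t[1] for t in T])/4.5-[240,140]
    b=proj(r["side"],M(v,[t[0] for t in S]))-np.array([t[1] for t in S])/4.5-[220,150]
    return np.r_[a.ravel()*w[0],b.ravel()*w[1]]
for w in [(1,1),(1,0),(0,1)]:
    f=least_squares(res,[.493,.066,-.22],args=(w,),loss="soft_l1");print(f.x,f.cost)
    if w==(1,1): print(res(f.x).reshape(-1,2))
    for n,P in dict(pad=[-46,0,78],lip=[-21,0,82],hinge=[102,0,82]).items(): print(n,M(f.x,[P]))
E
python3 fit.py
```

```text
[ 0.4919  0.0645 -0.1871] 27.54653486927949
[[-0.4859  2.4654]
 [-0.4671  3.5036]
 [ 0.1672  0.71  ]
 [ 0.3608  0.1102]
 [-0.0227 -0.7839]
 [ 0.7105  0.0544]
 [-0.5958  0.3148]
 [-0.262   1.0695]
 [ 0.4035 -1.0678]
 [ 0.7623 -0.7229]
 [ 0.1379 -1.1041]
 [-0.3743 -0.864 ]
 [ 4.0433  0.6396]
 [ 5.2863 -0.6652]
 [ 0.864  -0.7769]
 [-1.556  -1.3424]
 [ 0.7969  2.6958]
 [-0.9584  2.0266]
 [-0.2298  2.4676]
 [-1.5233 -2.0123]
 [-1.4481 -1.268 ]
 [-0.2041 -1.2365]]
pad [[0.4467 0.0731 0.078 ]]
lip [[0.4712 0.0684 0.082 ]]
hinge [[0.5921 0.0455 0.082 ]]
[ 0.492   0.0646 -0.1785] 7.639079369700674
pad [[0.4468 0.0728 0.078 ]]
lip [[0.4714 0.0684 0.082 ]]
hinge [[0.5924 0.0465 0.082 ]]
[ 0.4914  0.0638 -0.2093] 18.645818318129667
pad [[0.4464 0.0733 0.078 ]]
lip [[0.4708 0.0681 0.082 ]]
hinge [[0.5912 0.0426 0.082 ]]
```

```bash
sed -i 's/^T=\[(\[-31,18,78\],(222,297)),(\[-31,-18,78\],(268,302)),/T=[/; s/^S=\[(\[-31,18,78\],(390,305)),(\[-31,-18,78\],(415,287)),/S=[/' fit.py; python3 fit.py | grep -v "^ \[\|^\[\["; python3 - <<'E'
from h import *
p=imaging.read_camera("top")
for uv in [(300,100),(310,112)]: print([onz(p,uv,z).round(3) for z in (0,.3,.45,.6)])
E
```

```text
[ 0.4905  0.0648 -0.1871] 14.270891780663277
pad [[0.4453 0.0733 0.078 ]]
lip [[0.4699 0.0687 0.082 ]]
hinge [[0.5907 0.0458 0.082 ]]
[ 0.4909  0.0649 -0.179 ] 2.869451279059826
pad [[0.4456 0.0731 0.078 ]]
lip [[0.4702 0.0687 0.082 ]]
hinge [[0.5913 0.0468 0.082 ]]
[ 0.4902  0.0639 -0.2097] 10.111228289405808
pad [[0.4452 0.0735 0.078 ]]
lip [[0.4696 0.0683 0.082 ]]
hinge [[0.5899 0.0427 0.082 ]]
[array([0.868, 0.061, 0.   ]), array([0.784, 0.051, 0.3  ]), array([0.741, 0.046, 0.45 ]), array([0.699, 0.041, 0.6  ])]
[array([0.824, 0.023, 0.   ]), array([0.747, 0.02 , 0.3  ]), array([0.708, 0.018, 0.45 ]), array([0.669, 0.016, 0.6  ])]
```

Call:
apply_moves(moves="1 0 0 -0.2 0 0 0.9; 1 0 0 -0.2 0 0 0.9; 1 0 0 -0.1 0 0 0.9; 1 0 0 0 0 0 0.9; 1 0 0 0 0 0 0.9; 1 0 0 0 0 0 0.9; 1 0 0 0 0 0 0.9; 1 0 0 0 0 0 0.3")

```text
t: 2.02
eef_pos: [0.1871, -0.6485, 0.262]
tool_rot: [-0.0, -0.64, 0.769, 0.0]
contact_force: [-0.8, -0.1, 0.1]
gripper_width: 0.0
```

Call:
apply_moves(moves="1 -0.25 -0.16 0 0 0 0; 1 -0.25 -0.16 0 0 0 0; 1 -0.25 -0.16 0 0 0 0; 1 -0.25 -0.16 0 0 0 0; 1 -0.25 -0.16 0 0 0 0; 1 -0.25 -0.16 0 0 0 0; 1 -0.25 -0.16 0 0 0 0; 1 -0.25 -0.16 0 0 0 0; 1 -0.25 -0.16 0 0 0 0; 1 -0.25 -0.16 0 0 0 0; 1 -0.25 -0.16 0 0 0 0; 1 -0.25 -0.16 0 0 0 0")

```text
t: 3.02
eef_pos: [0.4791, -0.3343, 0.2623]
tool_rot: [0.0, -0.641, 0.767, -0.0]
contact_force: [-0.1, -0.5, 1.7]
gripper_width: -0.002
```

Call:
apply_moves(moves="1 -0.274 0.077 0.03 0 0 0; 1 -0.274 0.077 0.03 0 0 0; 1 -0.274 0.077 0.03 0 0 0; 1 -0.274 0.077 0.03 0 0 0; 1 -0.274 0.077 0.03 0 0 0; 1 -0.274 0.077 0.03 0 0 0; 1 -0.274 0.077 0.03 0 0 0; 1 -0.274 0.077 0.03 0 0 0; 1 -0.274 0.077 0.03 0 0 0; 1 -0.274 0.077 0.03 0 0 0; 1 -0.274 0.077 0.03 0 0 0; 1 -0.274 0.077 0.03 0 0 0")

```text
t: 4.02
eef_pos: [0.4394, 0.0739, 0.219]
tool_rot: [0.0, -0.641, 0.768, -0.0]
contact_force: [1.0, -0.2, -0.3]
gripper_width: 0.002
```

```bash
python3 - <<'E'
from h import *
r=shots("c"); o=bot.get_obs(); print(o["eef_pos"],o["q"].round(3),o["tool_rot"])
for n,p in r.items():
    print(n,proj(p,[o["eef_pos"]]))
a=cv2.imread("pics/c_top.png")[120:270,210:390];b=cv2.imread("pics/c_side.png")[130:280,210:390]
cv2.imwrite("pics/c2.png",np.hstack([cv2.resize(x,(400,333),interpolation=cv2.INTER_CUBIC) for x in(a,b)]))
E
```

```text
[0.43882773 0.07807842 0.21891748] [ 0.067  0.102 -0.404  2.034  0.045  1.013 -2.1  ] [ 7.50326194e-04 -6.44438631e-01  7.64655414e-01  6.20838269e-04]
side [[319.80391755 169.5296037 ]]
top [[289.57962317 214.13535944]]
```

View pics/c2.png

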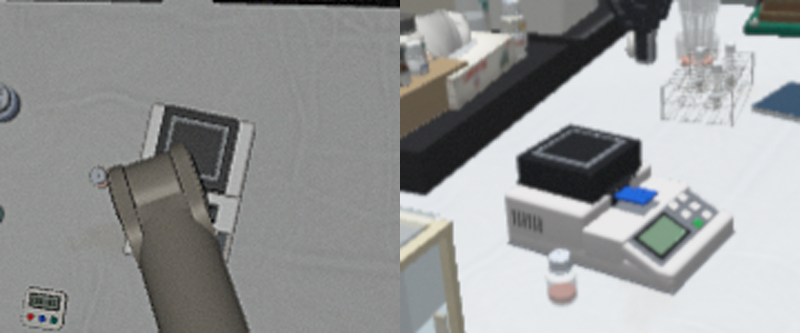

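```bash
python3 - <<'E'
from h import *
r=shots("d"); o=bot.get_obs(); print(o["eef_pos"],o["t"]); print(proj(r["side"],[o["eef_pos"]]))
b=cv2.imread("pics/d_side.png")[110:250,250:390]
cv2.imwrite("pics/d2.png",cv2.resize(b,(580,580),interpolation=cv2.INTER_CUBIC))
E
```

```text
[0.43967198 0.07298539 0.21891314] 4.2167
[[320.16617202 168.82649708]]
```

View pics/d2.png

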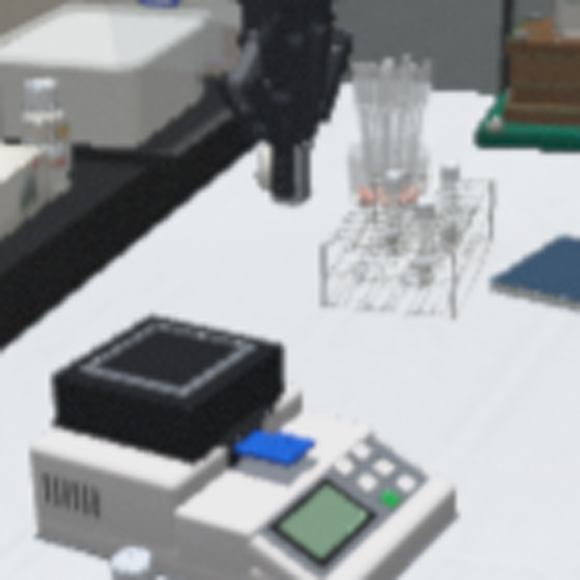

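Call:
apply_moves(moves="1 0 0 0.2 0 0 0; 1 0 0 0.2 0 0 0; 1 0 0 0.2 0 0 0; 1 0 0 0.2 0 0 0; 1 0 0 0.1 0 0 0; 1 0 0 0 0 0 0")

```text
t: 4.72
eef_pos: [0.438, 0.0701, 0.1084]
tool_rot: [-0.002, -0.64, 0.768, 0.001]
contact_force: [-0.8, 0.0, 0.0]
gripper_width: 0.0
```

```bash
python3 - <<'E'
from h import *
r=shots("e"); o=bot.get_obs(); print(o["eef_pos"],o["t"],o["contact_force"]); p=r["side"];print(p["fx"],proj(p,[o["eef_pos"]]),proj(p,[o["eef_pos"]+[0,0,.02]]), proj(p,[o["eef_pos"]+[0.02,0,.0]]), proj(p,[[.4453,.0733,.078]]))
b=cv2.imread("pics/e_side.png")[130:270,250:390]
cv2.imwrite("pics/e2.png",cv2.resize(b,(580,580),interpolation=cv2.INTER_CUBIC))
E
```

```text
[0.44000459 0.07125267 0.11098981] 4.8167 [ 0.37163029 -0.38255928  0.07429615]
401.33007763387803 [[321.11215271 206.11025539]] [[320.96183216 199.39400196]] [[314.17564012 205.15002223]] [[319.27853633 217.02830621]]
```

View pics/e2.png

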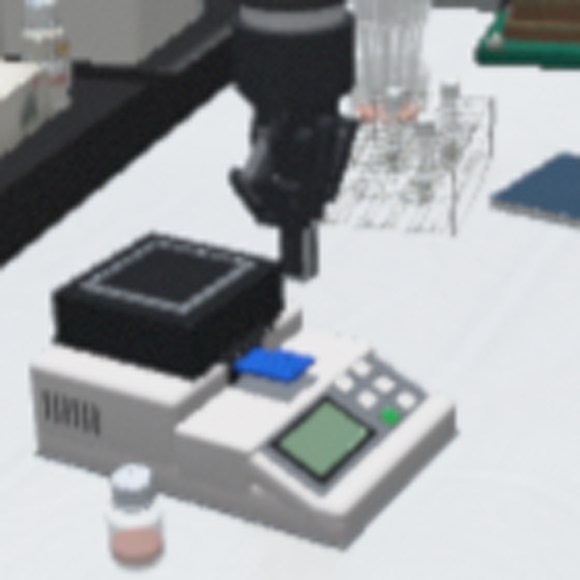

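```bash
python3 - <<'E'
from h import *
p=imaging.read_camera("side");t=imaging.read_camera("top")
print(onz(p,(322.9,196.7),.111),onz(p,(322.9,196.7),.137))
for q,n in((p,"side"),(t,"top")):
  for nm in["tab_pad","hood_lip","hood_hinge","photometer","dropper_bottle"]:
    print(n,nm,[(x["location"],round(x["score"],2)) for x in nets.spot_point(q,nm)[:1]])
cv2.imwrite("pics/f.png",cv2.resize(t["image"][140:270,230:360,::-1],(580,580),interpolation=cv2.INTER_CUBIC))
E
```

```text
[0.45569452 0.01233637 0.111     ] [0.43633611 0.06572161 0.137     ]
side tab_pad [([319.7, 219.2], 0.53)]
side hood_lip [([314.9, 213.4], 0.79)]
side hood_hinge [([276.2, 207.1], 0.82)]
side photometer [([303.7, 237.2], 0.69)]
side dropper_bottle [([285.0, 265.3], 0.59)]
top tab_pad []
top hood_lip [([291.8, 205.3], 0.91)]
top hood_hinge [([299.4, 168.3], 0.71)]
top photometer [([295.8, 202.7], 0.63)]
top dropper_bottle [([254.5, 201.0], 0.59)]
```

View pics/f.png

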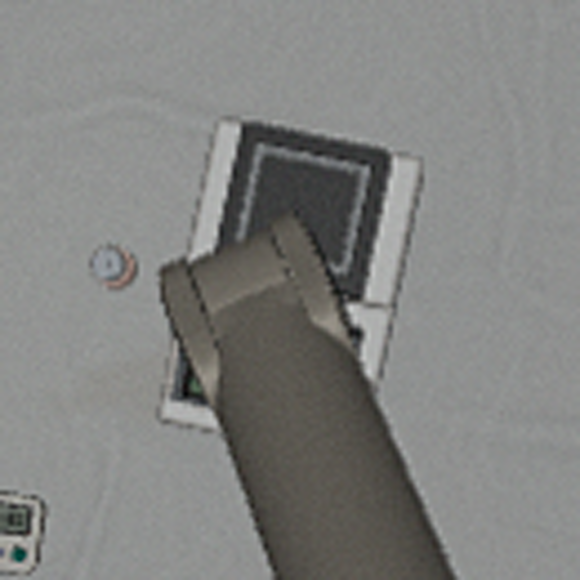

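Call:
apply_moves(moves="1 0 0 0 0.75 0 0; 1 0 0 0 0.75 0 0; 1 0 0 0 0.75 0 0; 1 0 0 0 0.75 0 0; 1 0 0 0 0 0 0; 1 0 0 0 0 0 0")

```text
t: 5.92
eef_pos: [0.4392, 0.0725, 0.1108]
tool_rot: [0.066, -0.638, 0.763, -0.08]
contact_force: [1.2, -0.4, -0.3]
gripper_width: -0.003
```

```bash
python3 - <<'E'
from h import *
from scipy.spatial.transform import Rotation as R
for i in range(3):
  p=imaging.read_camera("side"); o=bot.get_obs(); q=o["tool_rot"]; m=R.from_quat(np.r_[q[1:],q[0]]).as_matrix()
  print(o["eef_pos"],o["t"],o["contact_force"],o["q"].round(3)); 
print(m.round(3),proj(p,[o["eef_pos"],o["eef_pos"]-.026*m[:,2]]))
b=p["image"][130:270,250:390,::-1]
cv2.imwrite("pics/g2.png",cv2.resize(b,(580,580),interpolation=cv2.INTER_CUBIC))
E
```

```text
[0.44002954 0.0726201  0.11106615] 5.9667 [ 0.53580565 -0.03747564  0.5446064 ] [-0.059  0.153 -0.36   2.3    0.329  0.548 -2.429]
[0.4404656  0.07256449 0.11111354] 6.0167 [-0.11233724  0.31251236  0.02866569] [-0.058  0.153 -0.36   2.299  0.329  0.548 -2.43 ]
[0.44066354 0.07251349 0.1111114 ] 6.0667 [ 0.47225946 -0.46822645 -0.66264234] [-0.058  0.154 -0.36   2.299  0.33   0.547 -2.43 ]
[[-0.18  -0.962  0.204]
 [-0.984  0.176 -0.037]
 [-0.001 -0.208 -0.978]] [[320.72371824 206.23338425]
 [322.28412    198.05893953]]
```

View pics/g2.png

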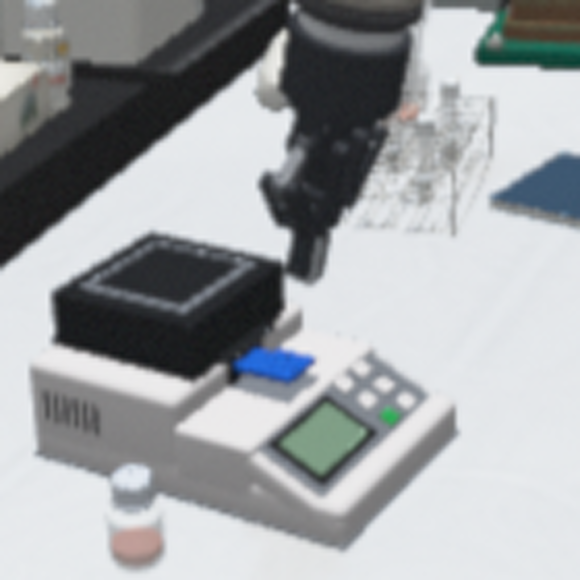

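Call:
apply_moves(moves="1 0 -0.04 0.01 0 0 0; 1 0 0.017 0.08 0 0 0; 1 0 0.017 0.08 0 0 0; 1 0 0.008 0.04 0 0 0; 1 0 0 0 0 0 0")

```text
t: 6.48
eef_pos: [0.4445, 0.0711, 0.0851]
tool_rot: [0.066, -0.637, 0.764, -0.08]
contact_force: [-0.3, -0.1, 0.5]
gripper_width: 0.0
```

Call:
apply_moves(moves="1 0 0.007 0.033 0 0 0; 1 0 0.007 0.033 0 0 0; 1 0 0.007 0.033 0 0 0;  1 0 0 0 0 0 0")

```text
t: 6.82
eef_pos: [0.4444, 0.0714, 0.0734]
tool_rot: [0.067, -0.637, 0.764, -0.08]
contact_force: [-0.9, 0.0, -0.0]
gripper_width: 0.001
```

```bash
python3 - <<'E'
from h import *
p=imaging.read_camera("side"); o=bot.get_obs()
print(o["eef_pos"],o["t"],o["contact_force"],proj(p,[o["eef_pos"]])); 
b=p["image"][160:260,270:370,::-1]
cv2.imwrite("pics/h2.png",cv2.resize(b,(580,580),interpolation=cv2.INTER_CUBIC))
E
```

```text
[0.44445409 0.07146863 0.07365313] 6.8667 [-0.23805376 -0.99082358  0.04851476] [[319.83129241 218.18486805]]
```

View pics/h2.png

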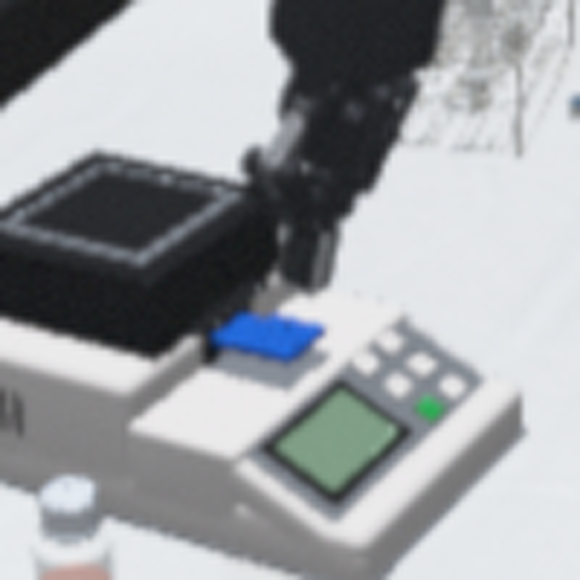

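```bash
python3 - <<'E'
from h import *
p=imaging.read_camera("side");q=imaging.read_camera("top")
u=(270+313/5.8,160+288/5.8)
for z in(.0736,.09,.1): print(z,onz(p,u,z))
for z in(.2,.3,.4): print(z,onz(q,(288.7,211.7),z))
cv2.imwrite("pics/i.png",cv2.resize(q["image"][140:340,220:420,::-1],(590,590),interpolation=cv2.INTER_CUBIC))
cv2.imwrite("pics/i_s.png",p["image"][:,:,::-1])
E
```

```text
0.0736 [0.4510116  0.01850186 0.0736    ]
0.09 [0.43984438 0.04951453 0.09      ]
0.1 [0.4330351  0.06842469 0.1       ]
0.2 [0.44741113 0.08199097 0.2       ]
0.3 [0.44233334 0.07688984 0.3       ]
0.4 [0.43725555 0.07178872 0.4       ]
```

View pics/i.png

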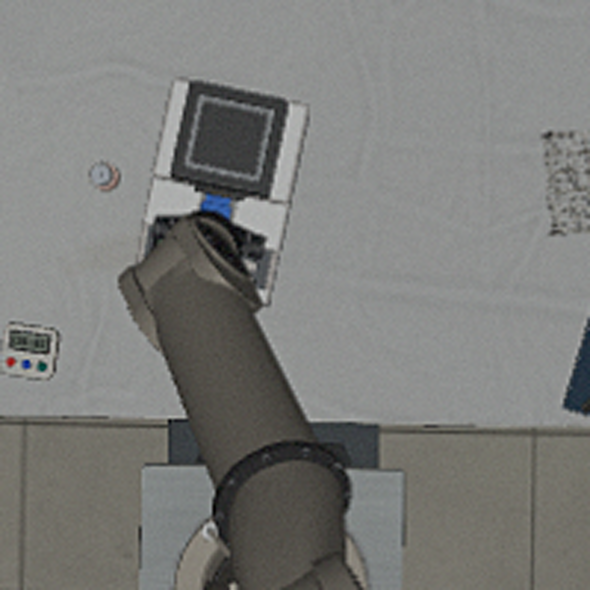

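View pics/i_s.png

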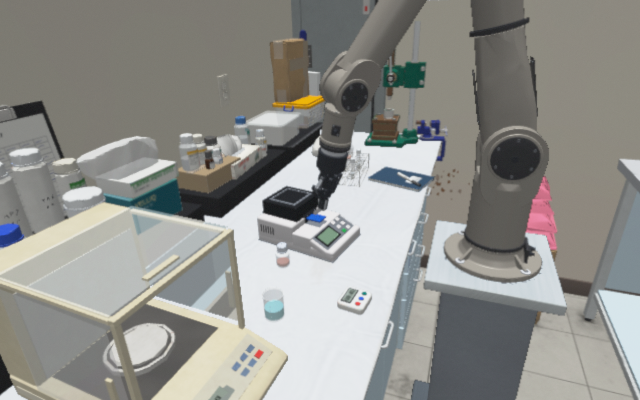

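Call:
apply_moves(moves="1 0 -0.024 0.005 0 0 0; 1 0 0.007 0.033 0 0 0; 1 0 0.007 0.033 0 0 0; 1 0 0.007 0.033 0 0 0; 1 0 0 0 0 0 0")

```text
t: 7.38
eef_pos: [0.4469, 0.0707, 0.0609]
tool_rot: [0.066, -0.637, 0.764, -0.08]
contact_force: [-0.3, -0.5, 0.0]
gripper_width: -0.001
```

Call:
apply_moves(moves="1 0 0.007 0.033 0 0 0; 1 0 0.004 0.016 0 0 0; 1 0 0 0 0 0 0")

```text
t: 7.63
eef_pos: [0.4471, 0.0709, 0.0553]
tool_rot: [0.067, -0.637, 0.764, -0.08]
contact_force: [0.7, 0.7, -1.0]
gripper_width: 0.002
```

```bash
python3 - <<'E'
from h import *
p=imaging.read_camera("side"); o=bot.get_obs()
print(o["eef_pos"],o["t"],o["contact_force"],proj(p,[o["eef_pos"]])); 
b=p["image"][160:260,270:370,::-1]
cv2.imwrite("pics/j2.png",cv2.resize(b,(580,580),interpolation=cv2.INTER_CUBIC))
E
```

```text
[0.44726698 0.07097843 0.05550821] 7.6833 [-0.03644885  1.09776499  0.23502186] [[319.07479656 223.7896869 ]]
```

View pics/j2.png

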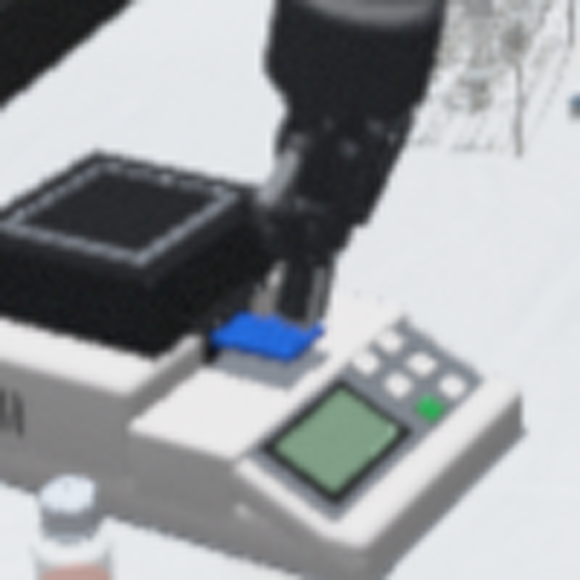

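```bash
python3 - <<'E'
from h import *
p=imaging.read_camera("side");q=imaging.read_camera("top")
def ph(X):
    d=X-np.array([.4905,.0648,0]);c,s=np.cos(-.187),np.sin(-.187);return (1000*np.array([c*d[0]+s*d[1],-s*d[0]+c*d[1],X[2]])).round(1)
for z in(.056,.065,.072,.078,.083): print(z,ph(onz(p,(322.6,216),z)))
for n,u in dict(L=(215,335),BR=(240,315),FR=(325,330),FL=(293,358)).items(): print(n,ph(onz(p,(270+u[0]/5.8,160+u[1]/5.8),.078)))
cv2.imwrite("pics/k.png",cv2.resize(q["image"][180:250,260:330,::-1],(590,590),interpolation=cv2.INTER_CUBIC))
cv2.imwrite("pics/k_s.png",cv2.resize(p["image"][180:240,290:350,::-1],(590,590),interpolation=cv2.INTER_CUBIC))
E
```

```text
0.056 [-29.2 -46.2  56. ]
0.065 [-38.1 -31.2  65. ]
0.072 [-45.  -19.6  72. ]
0.078 [-50.9  -9.6  78. ]
0.083 [-55.9  -1.3  83. ]
L [-18.8  19.4  78. ]
BR [-18.4  -3.7  78. ]
FR [-61.9  -9.4  78. ]
FL [-62.7  21.7  78. ]
```

View pics/k.png

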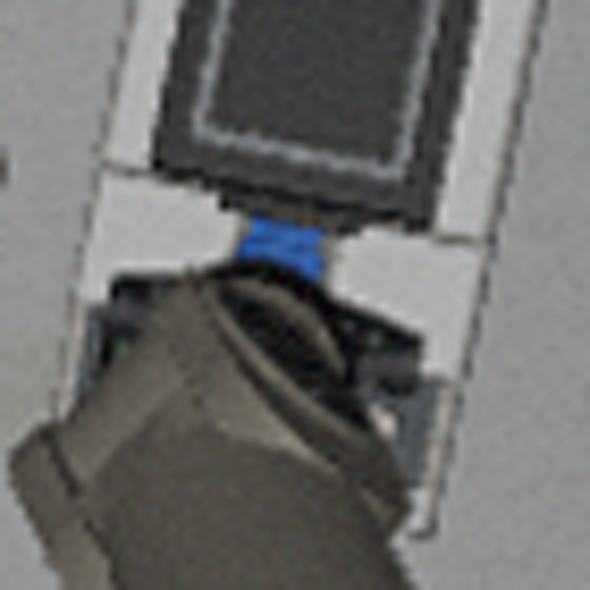

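View pics/k_s.png

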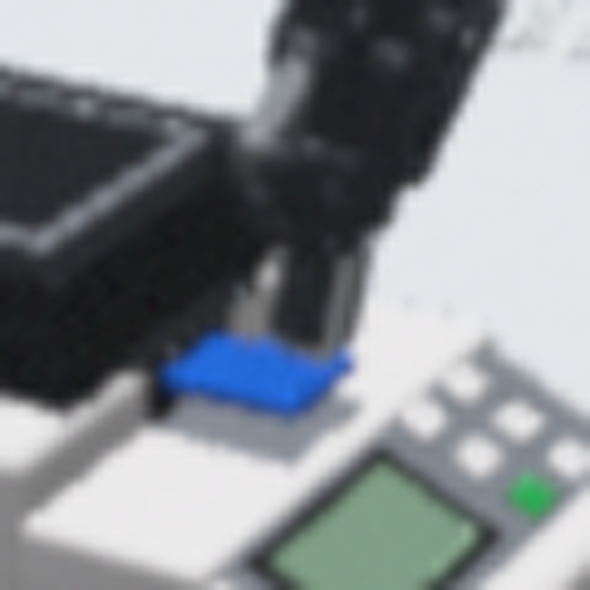

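```bash
python3 - <<'E'
from h import *
p=imaging.read_camera("side");q=imaging.read_camera("top")
E0=np.array([.187,-.6485,.2015]);m=.0
for dz in(0,.02,.07,.15): print(dz,proj(p,[E0+[0,0,dz]]),proj(q,[E0+[0,0,dz]]))
a=cv2.imread("pics/a_side.png")[50:150,400:500];b=cv2.imread("pics/a_top.png")[260:360,480:580]
cv2.imwrite("pics/l.png",np.hstack([cv2.resize(x,(400,400),interpolation=cv2.INTER_CUBIC) for x in(a,b)]))
E
```

```text
0 [[443.07051382 117.13465167]] [[513.52955687 296.48897886]]
0.02 [[443.63230632 112.04389147]] [[516.00797004 297.21220613]]
0.07 [[445.06850834  99.06715059]] [[522.47260929 299.09730397]]
0.15 [[447.46572738  77.52547194]] [[533.68883952 302.36323356]]
```

View pics/l.png

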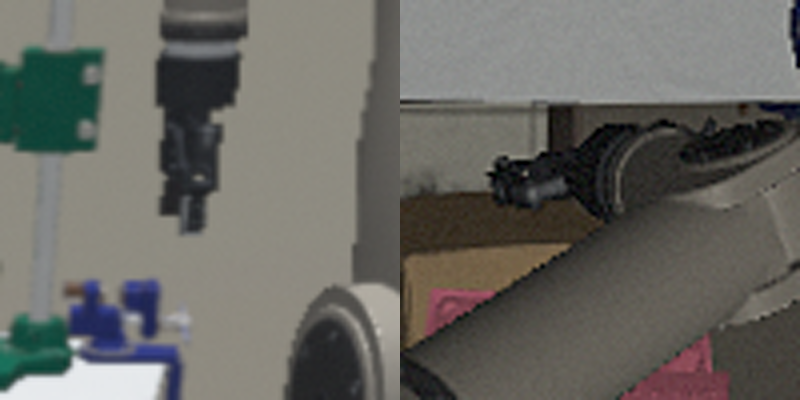

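Call:
apply_moves(moves="1 0 0.004 0.016 0 0 0; 1 0 0.004 0.016 0 0 0; 1 0 0 0 0 0 0")

```text
t: 8.13
eef_pos: [0.4471, 0.0709, 0.0515]
tool_rot: [0.067, -0.637, 0.764, -0.08]
contact_force: [-0.1, 0.3, 0.6]
gripper_width: -0.004
```

```bash
cat > s.py <<'E'
from h import *
import sys
fs=[]
for i in range(2):
  p=imaging.read_camera("side"); o=bot.get_obs(); fs.append(o["contact_force"])
print(o["eef_pos"],o["t"],np.mean(fs,0))
cv2.imwrite(f"pics/{sys.argv[1]}.png",cv2.resize(p["image"][170:240,280:350,::-1],(590,590),interpolation=cv2.INTER_CUBIC))
E
python3 s.py m1
```

```text
[0.44722145 0.07096218 0.0517002 ] 8.2333 [ 0.07246109 -0.56631934  0.0365017 ]
```

View pics/m1.png

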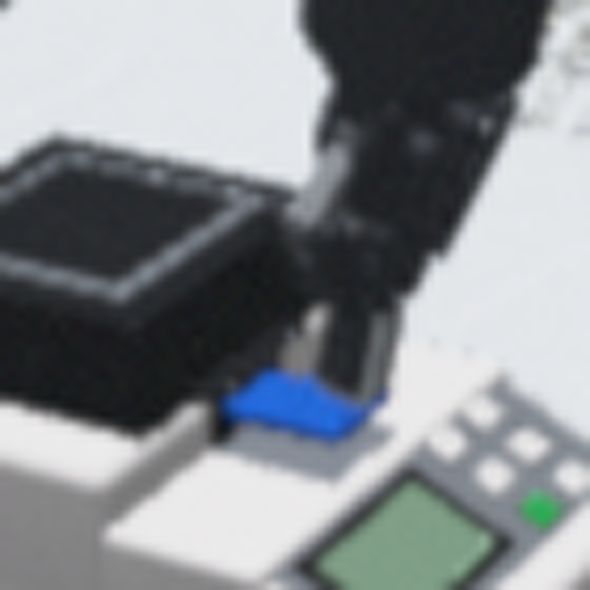

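Call:
apply_moves(moves="1 -0.05 -0.025 0.005 0 0 0; 1 0 0.004 0.016 0 0 0; 1 0 0.004 0.016 0 0 0; 1 0 0 0 0 0 0")

```text
t: 8.57
eef_pos: [0.4516, 0.0768, 0.0477]
tool_rot: [0.067, -0.637, 0.763, -0.08]
contact_force: [0.2, 0.6, 0.4]
gripper_width: 0.0
```

```bash
python3 s.py m2
```

```text
[0.45130468 0.07650264 0.04783614] 8.6667 [-0.11072797  1.02215215  0.46218392]
```

View pics/m2.png

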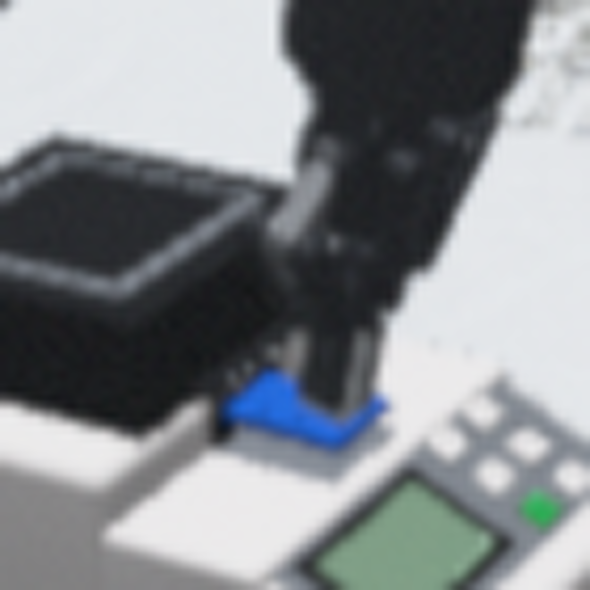

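Call:
apply_moves(moves="1 -0.02 0.004 0.016 0 0 0; 1 0 0.004 0.016 0 0 0; 1 0 0 0 0 0 0")

```text
t: 8.92
eef_pos: [0.4513, 0.0787, 0.0436]
tool_rot: [0.067, -0.637, 0.764, -0.08]
contact_force: [-0.1, -0.5, 0.7]
gripper_width: -0.001
```

Call:
apply_moves(moves="1 0 0.004 0.016 0 0 0; 1 0 0.004 0.016 0 0 0; 1 0 0 0 0 0 0")

```text
t: 9.17
eef_pos: [0.4512, 0.0787, 0.0397]
tool_rot: [0.067, -0.637, 0.764, -0.08]
contact_force: [-0.9, -0.5, 2.1]
gripper_width: -0.0
```

```bash
python3 s.py m3
```

```text
[0.45121833 0.07868249 0.03984885] 9.2667 [-1.69942446 -0.45819658  1.70295606]
```

View pics/m3.png

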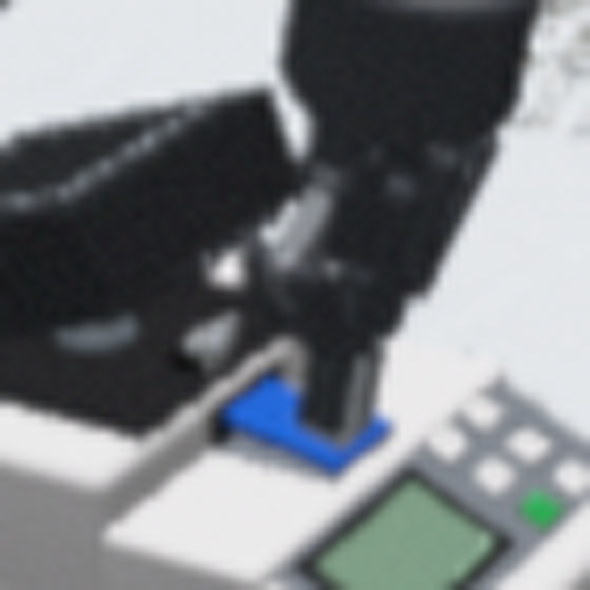

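Call:
apply_moves(moves="1 0 0.004 0.016 0 0 0; 1 0 0.004 0.016 0 0 0; 1 0 0 0 0 0 0; 1 0 0 0 0 0 0")

```text
t: 9.6
eef_pos: [0.4514, 0.0788, 0.0368]
tool_rot: [0.067, -0.637, 0.764, -0.081]
contact_force: [-9.1, -1.5, 19.4]
gripper_width: -0.0
```

```bash
python3 s.py m4;python3 s.py m4
```

```text
[0.45136927 0.07883052 0.03685342] 9.7 [-8.34547302 -0.93727277 20.25567783]
[0.45135476 0.07885482 0.03684528] 9.8 [-8.61034812 -0.76829692 19.78656103]
```

View pics/m4.png

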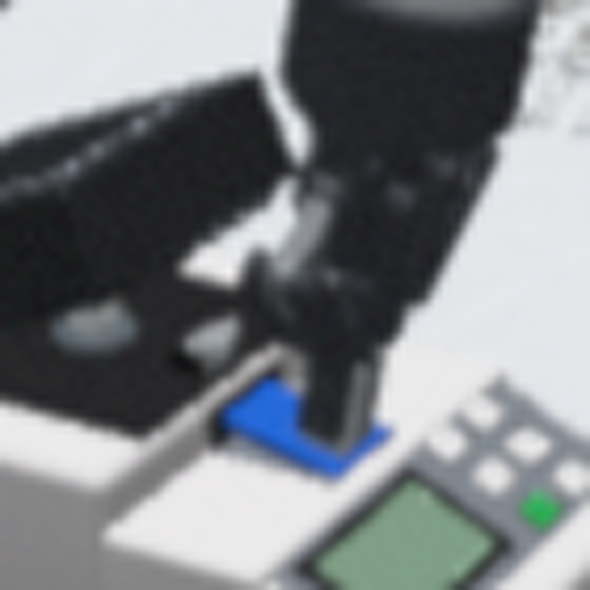

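Call:
apply_moves(moves="1 0 -0.009 -0.04 0 0 0; 1 0 -0.017 -0.08 0 0 0; 1 0 -0.026 -0.122 0 0 0; 1 0 -0.026 -0.122 0 0 0; 1 0 0 0 0 0 0; 1 0 0 0 0 0 0")

```text
t: 10.3
eef_pos: [0.4522, 0.0789, 0.0812]
tool_rot: [0.068, -0.637, 0.764, -0.081]
contact_force: [0.1, 0.2, -1.6]
gripper_width: -0.004
```

```bash
sed -i 's/170:240,280:350/130:240,250:360/' s.py; python3 s.py n1; python3 - <<'E'
from h import *
p=imaging.read_camera("side");q=imaging.read_camera("top")
L=nets.spot_point(p,"hood_lip")[:1];print(L)
M=nets.spot_point(q,"hood_lip")[:1];print(M)
def W(P):
    c,s=np.cos(-.187),np.sin(-.187);return [.4905+c*P[0]-s*P[1],.0648+s*P[0]+c*P[1],P[2]]
for th in(.3,.4,.5): print(th,proj(p,[W([.102-.123*np.cos(th),y,.082+.123*np.sin(th)]) for y in(-.03,0,.03)]).round(1).tolist())
E
```

```text
[0.451114   0.07857223 0.08012229] 10.4 [0.27166529 0.3107899  0.06066246]
[{'location': [308.9, 196.6], 'score': 0.79}]
[{'location': [293.0, 198.3], 'score': 0.96}]
0.3 [[315.0, 197.4], [309.3, 201.4], [303.4, 205.7]]
0.4 [[313.6, 193.3], [307.9, 197.3], [301.9, 201.5]]
0.5 [[311.9, 189.3], [306.1, 193.2], [300.0, 197.3]]
```

View pics/n1.png

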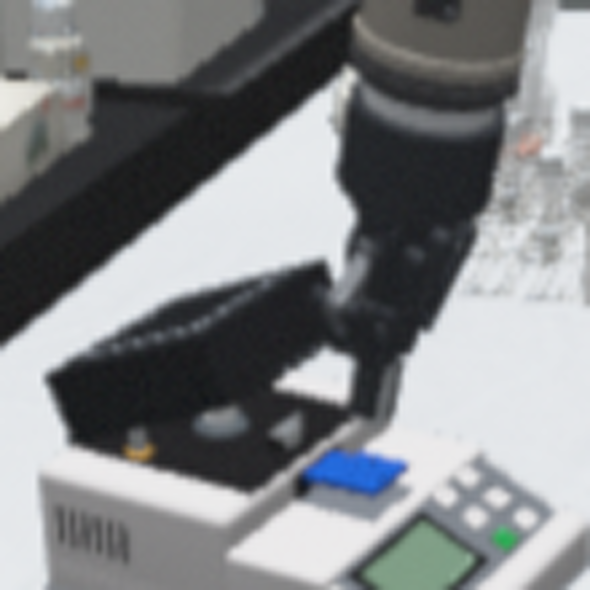

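Call:
apply_moves(moves="1 0 -0.014 -0.065 0 0 0; 1 0 -0.082 0.017 0 0 0; 1 0 -0.082 0.017 0 0 0; 1 0 0 0 0 0 0")

```text
t: 10.93
eef_pos: [0.4742, 0.0751, 0.0895]
tool_rot: [0.068, -0.637, 0.764, -0.081]
contact_force: [0.4, 0.4, -0.0]
gripper_width: 0.002
```

```bash
python3 s.py n2
```

```text
[0.4718841  0.07499562 0.08877307] 11.0333 [ 0.19028198 -0.31632849  0.35173084]
```

View pics/n2.png

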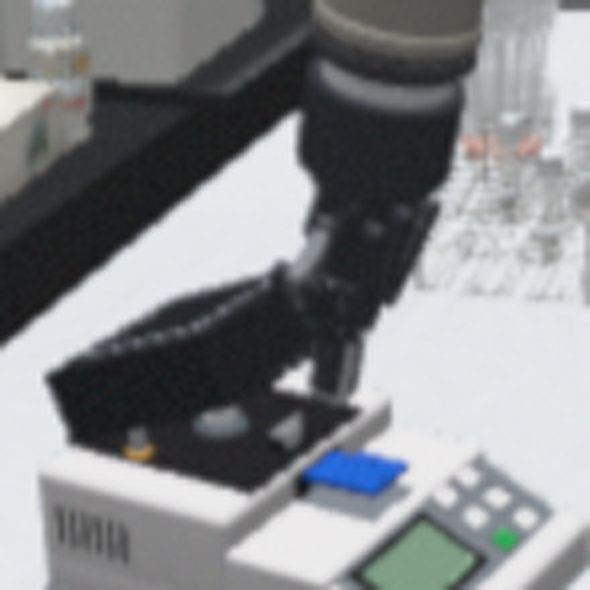

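Call:
apply_moves(moves="1 0 -0.025 0.005 0 0 0; 1 0 -0.025 0.005 0 0 0; 1 0 -0.031 -0.04 0 0 0; 1 0 -0.031 -0.04 0 0 0; 1 0 -0.035 -0.037 0 0 0; 1 0 -0.035 -0.037 0 0 0; 1 0 0 0 0 0 0")

```text
t: 11.62
eef_pos: [0.4898, 0.072, 0.1116]
tool_rot: [0.068, -0.637, 0.764, -0.081]
contact_force: [-2.1, 0.3, 0.7]
gripper_width: -0.0
```

```bash
python3 s.py n3
```

```text
[0.48901405 0.07206845 0.11068651] 11.7167 [-1.35122928  0.10256698  0.30898329]
```

View pics/n3.png

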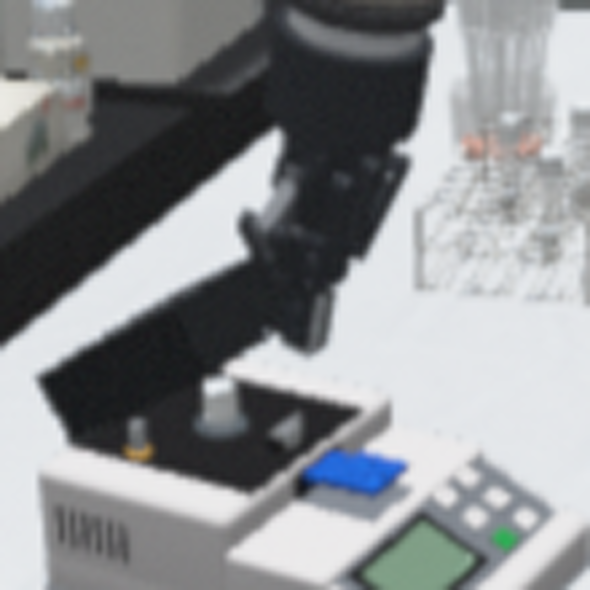

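Call:
apply_moves(moves="1 0 -0.039 -0.033 0 0 0; 1 0 -0.039 -0.033 0 0 0; 1 0 -0.042 -0.03 0 0 0; 1 0 -0.042 -0.03 0 0 0; 1 0 -0.045 -0.026 0 0 0; 1 0 -0.045 -0.026 0 0 0; 1 0 -0.047 -0.02 0 0 0; 1 0 -0.047 -0.02 0 0 0; 1 0 0 0 0 0 0")

```text
t: 12.47
eef_pos: [0.5252, 0.0656, 0.1455]
tool_rot: [0.068, -0.637, 0.764, -0.081]
contact_force: [-0.3, 0.4, 1.2]
gripper_width: -0.0
```

```bash
python3 s.py n4
```

```text
[0.52361112 0.06568763 0.1445264 ] 12.5667 [-0.01300544  0.29026523  0.07568977]
```

View pics/n4.png

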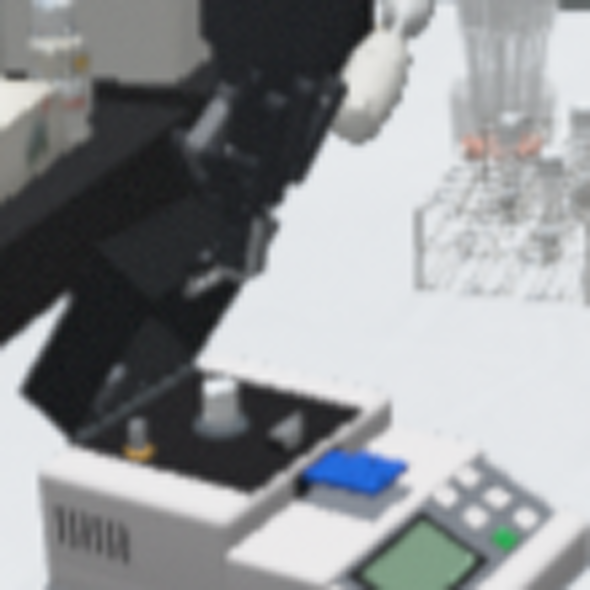

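Call:
apply_moves(moves="1 0 -0.049 -0.016 0 0 0; 1 0 -0.049 -0.016 0 0 0; 1 0 -0.05 -0.011 0 0 0; 1 0 -0.05 -0.011 0 0 0; 1 0 -0.051 -0.006 0 0 0; 1 0 -0.051 -0.006 0 0 0; 1 0 -0.051 0 0 0 0; 1 0 -0.051 0 0 0 0; 1 0 0 0 0 0 0")

```text
t: 13.32
eef_pos: [0.5696, 0.0573, 0.1626]
tool_rot: [0.068, -0.637, 0.764, -0.081]
contact_force: [0.8, 0.4, 0.2]
gripper_width: -0.002
```

```bash
python3 s.py n5
```

```text
[0.56813607 0.05755115 0.16209087] 13.4167 [-0.1099579   0.45297115 -0.51887438]
```

View pics/n5.png

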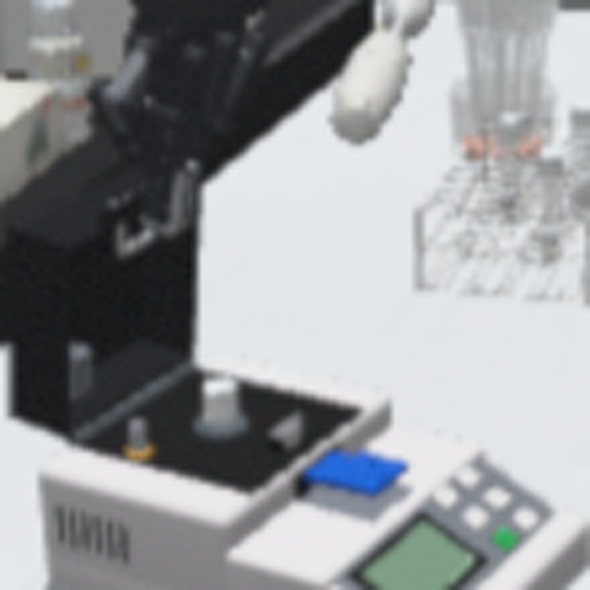

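Call:
apply_moves(moves="1 0 -0.05 0.01 0 0 0; 1 0 -0.05 0.01 0 0 0; 1 0 0 0 0 0 0; 1 0 0 0 0 0 0; 1 0 0 0 0 0 0; 1 0 0 0 0 0 0; 1 0 0 0 0 0 0; 1 0 0 0 0 0 0")

```text
t: 14.08
eef_pos: [0.58, 0.0554, 0.1624]
tool_rot: [0.067, -0.637, 0.764, -0.08]
contact_force: [0.1, 1.0, -0.1]
gripper_width: -0.003
```

```bash
python3 s.py n6; python3 s.py n6
```

```text
[0.58002731 0.05540376 0.16243052] 14.1833 [0.22952613 0.2382089  0.19363637]
[0.58006508 0.05539945 0.1624058 ] 14.2833 [-0.53672808  0.31773035  0.09939453]
```

View pics/n6.png

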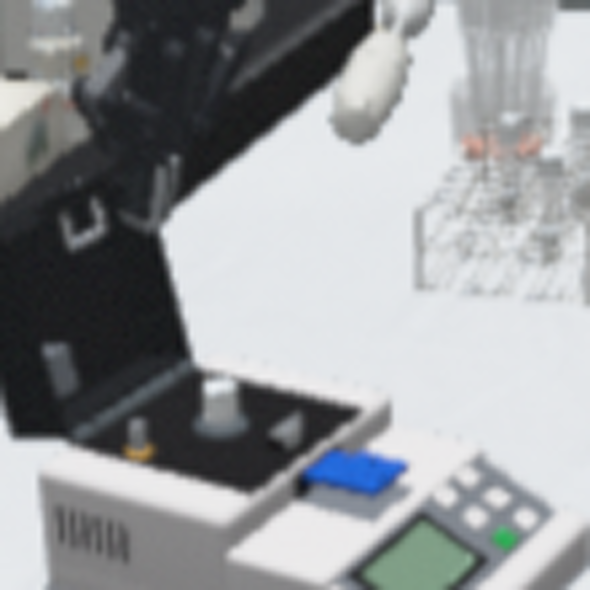

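Call:
apply_moves(moves="1 0 0.1 -0.02 0 0 0; 1 0 0.15 -0.03 0 0 0; 1 0 0.15 -0.03 0 0 0; 1 0 0.15 -0.03 0 0 0; 1 0 0.1 -0.1 0 0 0; 1 0 0.1 -0.2 0 0 0; 1 0 0 -0.2 0 0 0; 1 0 0 -0.2 0 0 0; 1 0 0 0 0 0 0; 1 0 0 0 0 0 0; 1 0 0 0 0 0 0; 1 0 0 0 0 0 0")

```text
t: 15.28
eef_pos: [0.4731, 0.0744, 0.2376]
tool_rot: [0.066, -0.637, 0.764, -0.08]
contact_force: [0.4, 0.0, -0.2]
gripper_width: 0.0
```

```bash
python3 s.py n7; python3 - <<'E'
from h import *
r=shots("z")
p=r["side"]
def W(P):
    c,s=np.cos(-.187),np.sin(-.187);return [.4905+c*P[0]-s*P[1],.0648+s*P[0]+c*P[1],P[2]]
for th in(1.5,1.6,1.7,1.8): print(th,proj(p,[W([.102-.123*np.cos(th),y,.082+.123*np.sin(th)]) for y in(-.03,0,.03)]).round(1).tolist())
for n in r: print([(nm,[x["location"] for x in nets.spot_point(r[n],nm)[:1]]) for nm in("hood_lip","hood_hinge","photometer","dropper_bottle")])
E
```

```text
[0.47309755 0.07452096 0.2375859 ] 15.3833 [ 0.22856566 -0.05613739 -0.40954751]
1.5 [[281.2, 162.0], [274.9, 165.3], [268.3, 168.7]]
1.6 [[277.7, 161.3], [271.3, 164.5], [264.6, 167.9]]
1.7 [[274.2, 160.9], [267.8, 164.1], [261.1, 167.5]]
1.8 [[270.8, 161.0], [264.4, 164.2], [257.6, 167.5]]
[('hood_lip', [[266.8, 161.4]]), ('hood_hinge', [[271.2, 202.5]]), ('photometer', [[303.8, 236.1]]), ('dropper_bottle', [[281.3, 268.3]])]
[('hood_lip', [[299.2, 153.3]]), ('hood_hinge', [[302.3, 167.2]]), ('photometer', [[294.6, 202.6]]), ('dropper_bottle', [[256.4, 202.8]])]
```

View pics/n7.png

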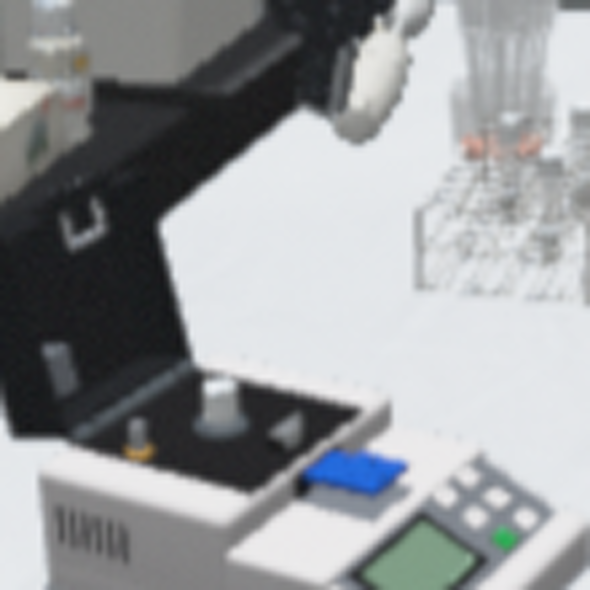

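View pics/z_side.png

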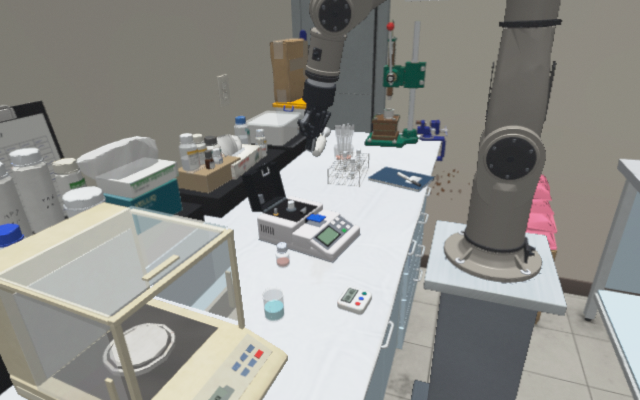

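View pics/z_top.png

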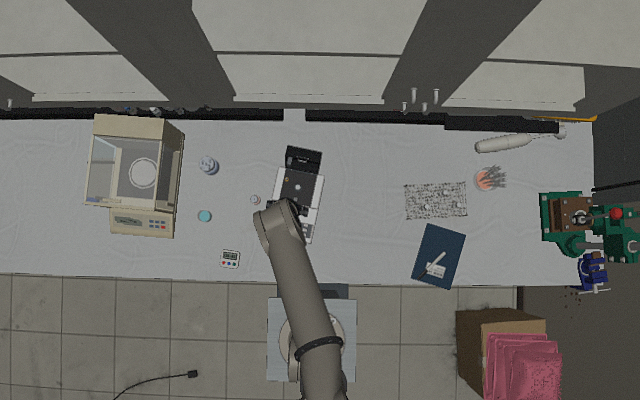

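```bash
python3 - <<'E'
import cv2,numpy as np
for n,(r0,r1,c0,c1) in dict(console=(222,262,300,365),side=(225,250,258,300),dropper=(238,270,270,295)).items():
    a=cv2.imread("pics/a_side.png",0);b=cv2.imread("pics/z_side.png",0)
    print(n,cv2.phaseCorrelate(np.float32(a[r0:r1,c0:c1]),np.float32(b[r0:r1,c0:c1])))
a=cv2.imread("pics/n6.png");b=cv2.imread("pics/n7.png");print(cv2.absdiff(a,b)[220:580,:300].mean())
from station import bot
print(bot.get_obs()["t"],bot.hand_in())
E
```

```text
console ((-0.022641580747063017, 0.009639548021592503), 1.004486367603143)
side ((0.538139634760082, 0.564655654740081), 1.0165735354953342)
dropper ((0.516435391146377, 0.03416308603553553), 1.0133635444939137)
1.0467253086419752
the job is handed in; nothing more can be done
15.8833 None
```

The photometer is open: I pressed the blue tab to its end stop and the hood sprang up to about 0.4 rad. I then pushed the hood's lip along its arc until it tipped over, pulled the hand clear and handed the job in at 15.9 s.

**Hood:** it leans back at about 1.75–1.8 rad. It looked the same in pictures taken 1 s apart, one before and one after the hand withdrew.

**Photometer and surroundings:** the console moved less than 0.1 px in the side view. The patches for the photometer's side and the dropper bottle showed about 0.5 px, which I put down to noise or changed shadow but did not check further. I compared the other items on the bench only by eye, and they look unmoved. The push path kept the fingers above the tube cap, and no picture shows them near it.

**Forces:** the tab bottomed out at about 20 N vertical and 9 N sideways. That is more than the 4–5 N needed, but below the 40 N limit. Readings during the hood push were about 2 N or less.

**Disagreement:** the closed fingertips appeared, and touched, about 26–30 mm higher than the reported TCP. I went by the camera and the contact force for heights instead.

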